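# Park the stop pin and balance a drawer front on the narrow anvil

## Robot

A 7-joint arm with a two-finger parallel gripper is mounted at the origin on the work surface. World frame = base frame: x ahead of the robot, y to its left, z up, the work surface at z = 0. Lengths are in m, angles in rad, forces in N, time in s.
With the tool pointing down it reaches from about 0.4 to 0.75 m from the base axis. Payload 19.5 kg.
Tool frame: the origin (TCP) lies midway between the tips of the shut fingers; the grasp point (between the pads) lies 19 mm behind it; z points along the fingers, y is the direction in which the jaws open and shut (so a half turn about z gives the same grasp; the last joint's range is limited). The gripper opens to 85 mm and grips with 20 to 120 N. Pads are 22 mm wide; open, the fingers measure 114 mm over their backs; the gripper's body (76 mm by 85 mm) begins 54 mm behind the grasp point. The pads swing forward as they close: fully open they stand 13 mm farther back than shut.
Start: joints at [-1.248, 0.707, -0.028, 1.485, 0.022, 0.951, -0.075], TCP at [0.205, 0.537, 0.231] pointing down, gripper open.
Joint ranges: [-2.71, 2.71], [-0.32, 2.16], [-1.57, 1.52], [0, 2.45], [-1.46, 4.6], [0, 2.02], [-2.83, 2.83]. Speed limits (rad/s): [1.89, 1.89, 2.57, 2.57, 3.01, 3.01, 3.01].

## Interface

Orientations are given as a unit quaternion [w, x, y, z].
In Python, from plant import r, eyes gives the robot as it stands.
- The arm moves only by the tool drive_tool, never from a script. Its arguments are lists of equal length, an entry for each row: "angular": the turn, a rotation vector about the tool's x, y, z in degrees, a list of three; "delta_pos": the shift along the tool's x, y, z in mm, a list of three; "claw": the opening, from 0 (shut) to 1 (fully open). A call has 1 to 12 rows; each row shifts and turns the commanded pose from where the row before left it, along the tool's axes as they then stand; what a row does not reach is not made up. A row lasts 1/8 s, in which the tool goes at most 62.5 mm and 10.7 degrees, less where a joint would pass 70% of its speed; a pose out of reach is approached as far as the arm can. A call with a gripper value outside its range is refused whole. The fingers move at their own pace and stop on an object; the grip force is fixed at half the most. Time passes only in rows, so rows that do not move let the fingers close. It gives the time, the measured TCP pose, the force and the opening at its end, in the units of the state.
- r.get_obs(): the state, without advancing time (a new reading comes with each control period).
- eyes.capture(name): name is "side" or "top"; returns (picture, depth): 480x640x3 uint8, red, green, blue; 480x640 float32, m along the optical axis (not along the pixel's ray), 0 where there is no reading.
- eyes.calibration(name): a dict with "K" (3x3 intrinsics, pixels), "rvec" (rotation vector, rad) and "tvec" (3), from world to camera coordinates, as OpenCV has them. Camera axes: x right, y down, z forward; pixel columns grow to the right and rows downward; lengths in m; the calibration is good to about 2 mm. A picture is of the moment at which its call begins. calibration takes no time and is no camera call.
- r.close_job(): hands the job in, once; it reports no verdict.
The state is a dict: "clock": time; "joints": joint angles; "joint_vel": joint speeds; "tau": joint torques, N m; "tool_pos": TCP position; "ee_rot": TCP orientation; "force": force on the tool from outside, world axes, zero at the start; "moment": the same for the moment, N m; "finger_gap": finger opening in m.
Only numpy, scipy, OpenCV 4.12 (cv2) and the standard library are available. Lean on these libraries where they do the work, as an engineer would, in place of code of your own. Each camera call takes 0.05 s, during which the arm holds its last target.

## Task

On the clinching station, pull the red-handled spring stop pin up, turn it counter-clockwise (seen from above) and let it down into its rest notch, so that it stays up by itself. Then slide the drawer front forward under the bridge until the brass band across its middle lies over the middle of the narrow steel anvil: straight, level, balanced on the anvil alone and clear of the feed table. Do not lift it or let it fall, and leave the other things where they lie.

Things in the scene. Friction and masses are not known exactly. Their poses are not given: they have to be found in the camera images.
- station: Fixed station on a grey base board 370 x 250 x 14 mm. Origin under the middle of the anvil at bench level; x = feed direction (the way the drawer front must slide), z up. Along x: wooden feed table; gap; narrow steel anvil; green bridge across the way (x 30 to 80 mm, posts at y = +-59 to +-77 mm, underside 104, top 116 mm up), with the pin and its steel collar (64 mm wide, top 162 mm up) on it at x = 55, y = 0.
- anvil_middle (a point): Middle of the anvil's top face, 70 mm above the bench; axes as the station's. The anvil measures 44 mm along x and 116 mm across.
- feed_edge (a point): Middle of the feed table's edge nearest the anvil, on its top face (70 mm up, level with the anvil), at x = -114 mm from the anvil's middle; axes as the station's. The feed table reaches 146 mm back (-x) from here and is 120 mm wide, with brass guide strips 6 mm high along both sides (inner faces at y = +-48 mm).
- pin_handle (a point): Middle of the red bar handle of the stop pin: 64 long x 14 wide x 18 mm high, its long side along this frame's x axis (pin down: along the station's x). With the pin down it stands 190 mm above the bench, its underside 19 mm above the collar's top. It rises and turns with the pin. Take it from above across its 14 mm.
- pin_lift (a joint): How far the pin is pulled up, m: 0 down (its 10 mm rod ends 4 mm above the anvil's level and blocks the way), 0.036 top. A spring pulls it down with 5 N at 0, 9 N at the top. A cross-pin on the rod stops it turning while down: it must be up at least 0.031 to turn (0.034 is safe). In the rest notch it reads about 0.026 and the rod clears the drawer front.
- pin_twist (a joint): Turn of the stop pin, rad, counter-clockwise from above positive: about 0 in the deep slot (down). The rest notch is centred at 1.2 and takes the cross-pin anywhere from 1.0 to 1.4; let down there, the pin stays up. Past 1.5 is a higher stop.
- drawer_front: Loose dark wooden drawer front, 200 (x) x 90 x 18 mm, 0.2 to 0.42 kg, with a 12 mm brass band across its middle. Origin: centre of its underside, x as the feed. It starts level, rear on the feed table, front on the anvil, up to 40 mm short of the pin. Too wide to grasp; push its rear end. It stops when the push stops. More than 22 mm past the anvil's middle it tips off.
- chisel: Loose chisel, 140 mm long, lying on the station's base beside the feed table. Leave alone.
- nail_jar: Loose small amber jar, 40 mm across, 45 mm high, standing on the station's base. Leave alone.
- hammer: Loose hammer, 260 mm long, on the bench. Leave alone.
- bench_block: Loose steel block, 100 x 80 x 50 mm, on the bench. Leave alone.
- spray_can: Loose can, 56 mm across, 160 mm high, on the bench. Leave alone.
- screwdriver: Loose screwdriver, 180 mm long, on the bench. Leave alone.
There are look-alikes about, which are no part of the job. Leave any turquoise look-alike of the drawer_front alone.

How it is judged:
On the way:
1. the stop pin is pulled up, turned and parked in its rest notch, with the gripper off it (value of joint pin_lift between 0.022 and 0.029 m and value of joint pin_twist between 0.95 and 1.45 rad and contact force between the fingers and station below 0.2 N), for 0.3 s.
At the end, for the whole second after the job is handed in: The pin rests in its notch (lift 22 to 29 mm, turn 0.95 to 1.45 rad). The drawer front lies still on the anvil alone: its middle within 11 mm of the anvil's middle along the feed and 12 mm across, straight within 0.14 rad, level within 0.04 rad, at the anvil's height within 4 mm (value of joint pin_lift between 0.022 and 0.029 m and value of joint pin_twist between 0.95 and 1.45 rad and x of drawer_front in the frame of anvil_middle between -0.011 and 0.011 m and y of drawer_front in the frame of anvil_middle between -0.012 and 0.012 m and z of drawer_front in the frame of anvil_middle between -0.004 and 0.004 m and angle between the x axis of drawer_front and the x axis of station, either way round below 0.14 rad and angle between drawer_front's own z axis and vertical below 0.04 rad and linear speed of drawer_front below 0.01 m/s and angular speed of drawer_front below 0.05 rad/s); the robot touches nothing.
It fails at once if the drawer front falls off the station's supports or is lifted clear of them by more than 15 mm (z of drawer_front in the frame of anvil_middle below -0.03 m or z of drawer_front in the frame of anvil_middle above 0.015 m).
It fails at once if one of the other loose things is moved by more than 30 mm (distance of any of chisel, nail_jar, hammer, bench_block, spray_can, screwdriver from where it was at the start of the episode above 0.03 m).
It also fails if it takes over 54 s, if anything falls off the work surface, if the arm or the gripper's body presses on something with over 40 N, if the wrist force passes 120 N, or if a joint passes its speed limit or range.

## Working session

There is one attempt and no reset: what is moved stays moved. The work goes in short steps, Python scripts to look and compute and a tool call to move; the robot and the scene stay as the last step left them, time stands still between calls to the robot, and variables do not carry over. Pictures are saved under pics/ and viewed, and the job is handed in when it is done.

Besides the shell and the picture viewer there is one more tool, called after "Call:" by a JSON object that holds its "name" and its "arguments", one argument or row to a line. drive_tool: Moves the arm, as the interface text tells. Its arguments: {"type":"object","properties":{"angular":{"type":"array","items":{"type":"array","items":{"type":"number"}}},"delta_pos":{"type":"array","items":{"type":"array","items":{"type":"number"}}},"claw":{"type":"array","items":{"type":"number"}}},"required":["angular","delta_pos","claw"]}

```bash
ls; mkdir -p pics; python3 - <<'E'
from plant import r, eyes
import cv2, numpy as np
print(r.get_obs())
for n in("side","top"):
    p,d=eyes.capture(n); cv2.imwrite(f"pics/{n}0.png",p[:,:,::-1]); np.savez(f"{n}0.npz",p=p,d=d); print(eyes.calibration(n))
E
```

```text
pics
{'clock': 0.0, 'joints': array([-1.24771436,  0.70705657, -0.02761459,  1.4849897 ,  0.02201905,
        0.95089699, -0.07549883]), 'joint_vel': array([-2.63553073e-03, -1.01583862e-03,  2.64098904e-03, -2.35855044e-03,
       -2.19102134e-05,  2.82784027e-03,  6.68871584e-04]), 'tau': array([-1.23607086e-03, -8.83208442e+01,  1.23440623e+00, -2.36169326e+01,
        1.69124664e-02,  6.51472204e-03,  7.02296845e-06]), 'tool_pos': array([0.20504349, 0.53692394, 0.23085634]), 'ee_rot': array([-7.02076676e-05,  1.81376295e-01,  9.83413629e-01, -5.19068034e-04]), 'force': array([0.52157853, 0.02896429, 1.07533197]), 'moment': array([-0.01788432, -0.01810525,  0.0313001 ]), 'finger_gap': 0.08575590098576152}
{'K': array([[582.40136782,   0.        , 318.67427352],
       [  0.        , 582.40136782, 243.47047056],
       [  0.        ,   0.        ,   1.        ]]), 'rvec': array([ 2.28597226, -0.07612088,  0.02640093]), 'tvec': array([-0.46664861,  0.1218557 ,  1.49228628])}
{'K': array([[464.12169869,   0.        , 312.44331707],
       [  0.        , 464.12169869, 245.24751233],
       [  0.        ,   0.        ,   1.        ]]), 'rvec': array([ 2.16096916, -2.12055629,  0.16285597]), 'tvec': array([-0.02909154,  0.46899501,  1.34564426])}
```

View pics/side0.png

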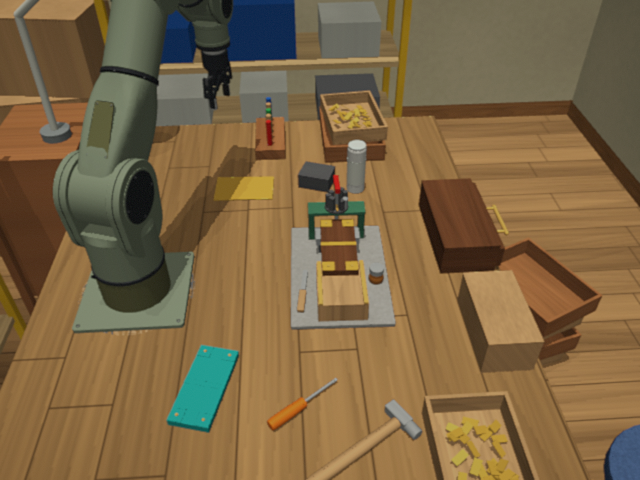

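View pics/top0.png

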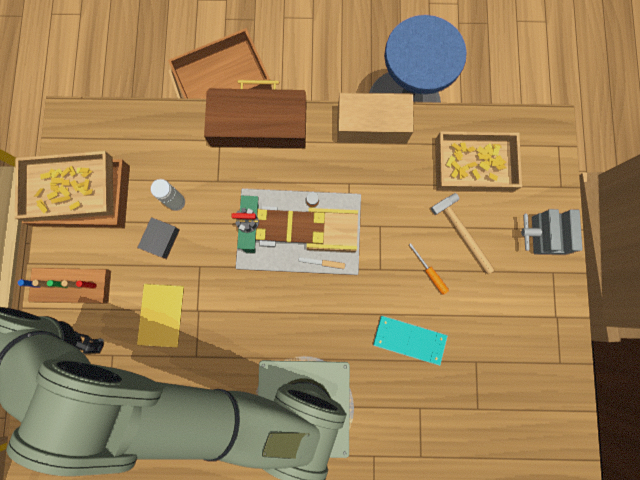

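The side view shows the station at about (340,275), and the top view shows it at about (300,230), with the feed running left in the image and the pin handle at (243,216). I'll measure it next.

```bash
cat > h.py <<'E'
import numpy as np, cv2
from plant import r, eyes
def cal(n):
    c=eyes.calibration(n); return c["K"],cv2.Rodrigues(c["rvec"])[0],c["tvec"]
def deproj(n,d):
    K,R,t=cal(n); v,u=np.mgrid[0:480,0:640]
    P=np.stack([(u-K[0,2])/K[0,0]*d,(v-K[1,2])/K[1,1]*d,d],-1)
    return (P-t)@R
def ray(n,u,v,z):
    K,R,t=cal(n); c=-R.T@t; q=R.T@np.array([(u-K[0,2])/K[0,0],(v-K[1,2])/K[1,1],1]); return c+q*(z-c[2])/q[2]
def proj(n,X):
    c=eyes.calibration(n); return cv2.projectPoints(np.atleast_2d(np.float64(X)),c["rvec"],c["tvec"],c["K"],None)[0][:,0]
def crop(p,x0,y0,x1,y1,f,name): cv2.imwrite("pics/"+name,cv2.resize(p[y0:y1,x0:x1,::-1],None,fx=f,fy=f,interpolation=cv2.INTER_CUBIC))
E
python3 - <<'E'
from h import *
T=np.load("top0.npz");S=np.load("side0.npz")
crop(T['p'],225,180,370,285,5.5,"tc0.png"); crop(S['p'],280,160,400,330,3.5,"sc0.png")
P=deproj("top",T['d'])
for u,v in [(243,216),(290,226),(275,226),(340,230),(248,200),(248,238),(355,265),(242,270)]: print(u,v,P[v,u].round(4))
# base board pts: z in .010-.018
m=(abs(P[...,2]-.014)<.004); v,u=np.nonzero(m); k=(u>225)&(u<370)&(v>180)&(v<285)
q=P[v[k],u[k]][:,:2]; print(cv2.minAreaRect(q.astype(np.float32)*1000))
E
```

```text
243 216 [0.5194 0.1647 0.1979]
290 226 [0.5155 0.0451 0.0922]
275 226 [0.516  0.0888 0.0855]
340 230 [ 0.511  -0.1     0.0686]
248 200 [0.5852 0.1661 0.111 ]
248 238 [0.4745 0.1611 0.1147]
355 265 [ 0.4152 -0.1492  0.0141]
242 270 [ 0.3954  0.1923 -0.0029]
((506.14599609375, 22.836013793945312), (369.60504150390625, 271.87255859375), 88.29680633544922)
```

View pics/tc0.png

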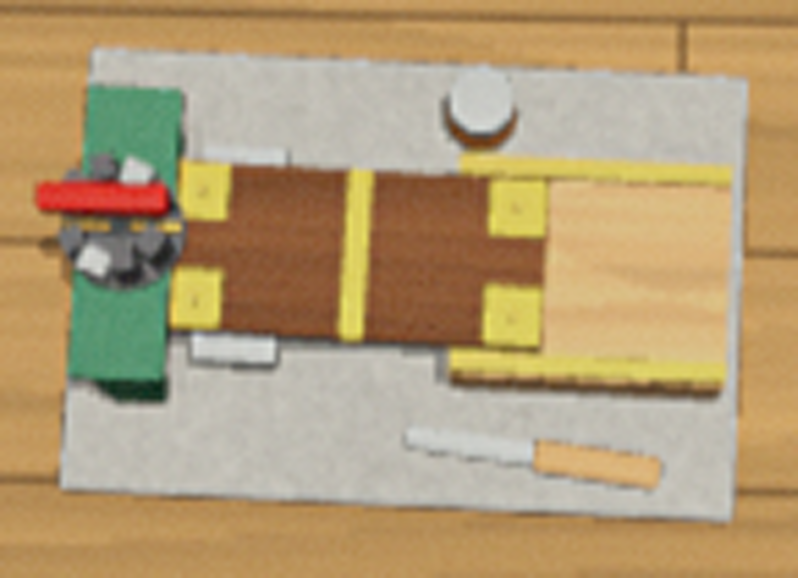

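View pics/sc0.png

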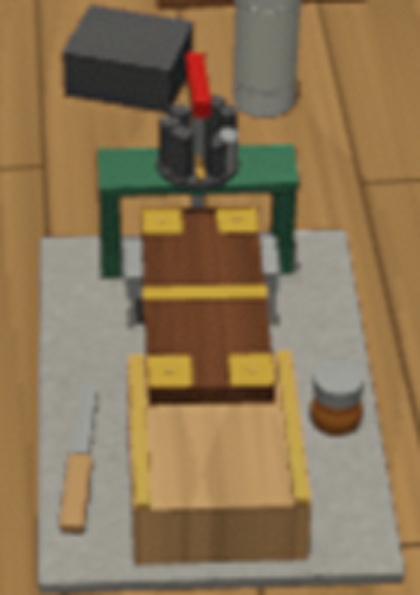

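```bash
python3 - <<'E'
from h import *
def tp(x,y,z): return ray("top",225+(x+.5)/5.5-.5,180+(y+.5)/5.5-.5,z)
def sp(x,y,z): return ray("side",280+(x+.5)/3.5-.5,160+(y+.5)/3.5-.5,z)
def show(n,f,pts,z):
    q=np.array([f(*p,z) for p in pts]);print(n,q[:,:2].round(4).tolist());return q[:,:2]
b=show("board",tp,[(95,48),(748,78),(733,520),(62,490)],.014)
print([np.linalg.norm(b[i]-b[(i+1)%4]).round(4) for i in range(4)])
dx=(b[0]-b[1]+b[3]-b[2]); print("yaw board",np.arctan2(dx[1],dx[0]), b.mean(0))
s=show("table strips (top 76) ",tp,[(460,153),(732,167),(722,380),(452,365)],.076)
g=show("bridge top",tp,[(90,87),(183,92),(165,382),(70,375)],.116)
h=show("handle",tp,[(37,182),(168,184),(168,214),(37,213)],.199)
print("handle mid",h.mean(0)); 
d=show("drawer rear",tp,[(548,178),(540,350)],.088)
bd=show("band",tp,[(350,168),(374,170),(364,340),(338,340)],.088); print(bd.mean(0))
fr=show("front",tp,[(184,162),(170,327)],.088)
print("side:")
sb=show("board",sp,[(40,235),(347,230),(401,570),(40,588)],.014)
show("band",sp,[(143,292),(267,292)],.088)
h=show("handle",sp,[(187,55),(202,53),(209,106),(193,108)],.199);print(h.mean(0))
show("bridge top front edge",sp,[(98,190),(298,184)],.116)
# depth based checks
T=np.load("top0.npz");P=deproj("top",T['d']);p=T['p'].astype(int)
red=(p[...,0]>150)&(p[...,1]<60)&(p[...,2]<60)
red[:, :225]=0;red[:,280:]=0;red[:180]=0;red[260:]=0
q=P[red];q=q[q[:,2]>.17];print("red",len(q),q.mean(0),cv2.minAreaRect((q[:,:2]*1000).astype(np.float32)))
m=np.zeros_like(red);m[180:285,225:370]=1
for lo,hi,n in((.108,.122,"bridge"),(.082,.095,"drawer"),(.066,.08,"table")):
    k=m&(P[...,2]>lo)&(P[...,2]<hi);print(n,cv2.minAreaRect((P[k][:,:2]*1000).astype(np.float32)),np.median(P[k][:,2]))
E
```

```text
board [[0.6464, 0.2008], [0.636, -0.1653], [0.3879, -0.1579], [0.3974, 0.2083]]
[np.float64(0.3662), np.float64(0.2482), np.float64(0.3663), np.float64(0.2491)]
yaw board 1.5436021604734478 [0.51689015 0.02148244]
table strips (top 76)  [[0.5751, -0.0059], [0.5702, -0.1507], [0.4556, -0.1459], [0.4609, -0.004]]
bridge top [[0.597, 0.186], [0.5952, 0.1377], [0.4433, 0.1412], [0.446, 0.1897]]
handle [[0.5275, 0.1959], [0.5277, 0.1327], [0.513, 0.1322], [0.5123, 0.1952]]
handle mid [0.52013896 0.16401335]
drawer rear [[0.5596, -0.0527], [0.4678, -0.0499]]
band [[0.563, 0.0517], [0.5622, 0.039], [0.4714, 0.0419], [0.4711, 0.0555]]
[0.51693965 0.04704804]
front [[0.5646, 0.1393], [0.4764, 0.1433]]
side:
board [[0.4024, 0.2141], [0.6528, 0.2027], [0.6378, -0.1629], [0.3919, -0.162]]
band [[0.4762, 0.0525], [0.5669, 0.0461]]
handle [[0.5191, 0.1933], [0.5305, 0.1952], [0.5296, 0.1272], [0.5178, 0.1256]]
[0.52426605 0.16033115]
bridge top front edge [[0.448, 0.1401], [0.5997, 0.1366]]
red 64 [0.52177879 0.1649534  0.19850872] ((521.8853149414062, 164.80465698242188), (59.32421875, 12.956262588500977), 88.9881362915039)
bridge ((519.4845581054688, 164.98519897460938), (154.81153869628906, 62.049461364746094), 3.0079612731933594) 0.11574148410880689
drawer ((512.5703125, 22.901321411132812), (120.71160888671875, 318.57257080078125), 3.5907530784606934) 0.08790574161264006
table ((513.47216796875, 13.788116455078125), (131.14117431640625, 328.7698974609375), 1.6755138635635376) 0.07105138970358346
```

Call:
{"name": "drive_tool", "arguments": {
  "angular": [
    [0,0,0],
    [0,0,0],
    [0,0,0],
    [0,0,0],
    [0,0,0],
    [0,0,0],
    [0,0,0],
    [0,0,0],
    [0,0,0],
    [0,0,0]
  ],
  "delta_pos": [
    [-42.8,-23.6,-2],
    [-42.8,-23.6,-2],
    [-42.8,-23.6,-2],
    [-42.8,-23.6,-2],
    [-42.8,-23.6,-2],
    [-42.8,-23.6,-2],
    [-42.8,-23.6,-2],
    [-42.8,-23.6,-2],
    [-42.8,-23.6,-2],
    [-42.8,-23.6,-2]
  ],
  "claw": [0.7,0.7,0.7,0.7,0.7,0.7,0.7,0.7,0.7,0.7]
}}

```text
clock: 1.35
tool_pos: [0.5215, 0.1626, 0.2512]
ee_rot: [-0.0, 0.181, 0.983, -0.0]
force: [0.1, 1.2, 0.3]
finger_gap: 0.0597
```

Call:
{"name": "drive_tool", "arguments": {
  "angular": [
    [0,0,8.8],
    [0,0,8.8],
    [0,0,8.8],
    [0,0,8.8],
    [0,0,8.8],
    [0,0,8.8],
    [0,0,8.8],
    [0,0,8.8],
    [0,0,0]
  ],
  "delta_pos": [
    [0,0,0],
    [0,0,0],
    [0,0,0],
    [0,0,0],
    [0,0,0],
    [0,0,0],
    [0,0,0],
    [0,0,0],
    [0,0,0]
  ],
  "claw": [0.7,0.7,0.7,0.7,0.7,0.7,0.7,0.7,0.7]
}}

```text
clock: 2.48
tool_pos: [0.5206, 0.1642, 0.2511]
ee_rot: [0.0, 0.715, 0.699, -0.0]
force: [-0.2, -0.1, 0.2]
finger_gap: 0.0597
```

```bash
cat >> h.py <<'E'
from scipy.spatial.transform import Rotation as Ro
def rot(o):
    q=o["ee_rot"]; return Ro.from_quat([q[1],q[2],q[3],q[0]]).as_matrix()
def st(tag=None):
    o=r.get_obs(); M=rot(o); print("t",round(o["clock"],2),"pos",(o["tool_pos"]*1000).round(1),"yang",np.degrees(np.arctan2(M[1,1],M[0,1])).round(2),"z",M[:,2].round(4),"F",o["force"].round(1),"gap",round(o["finger_gap"]*1000,1)); return o,M
def todo(M,o,target): print("delta tool mm",(M.T@(np.array(target)-o["tool_pos"])*1000).round(1))
E
python3 - <<'E'
from h import *
o,M=st(); print(o["joints"].round(2)); todo(M,o,[.5205,.1640,.172])
for n in("side","top"):
    p,d=eyes.capture(n)
    if n=="side": crop(p,280,100,400,250,4,"s1.png")
    else: crop(p,200,160,330,270,5,"t1.png")
E
```

```text
t 2.48 pos [520.6 164.2 251.1] yang -1.24 z [-4.e-04 -5.e-04 -1.e+00] F [-0.2 -0.1  0.2] gap 59.7
[-0.51  0.66  0.27  1.57 -0.2   0.95 -0.19]
delta tool mm [-0.1 -0.1 79.1]
```

View pics/s1.png

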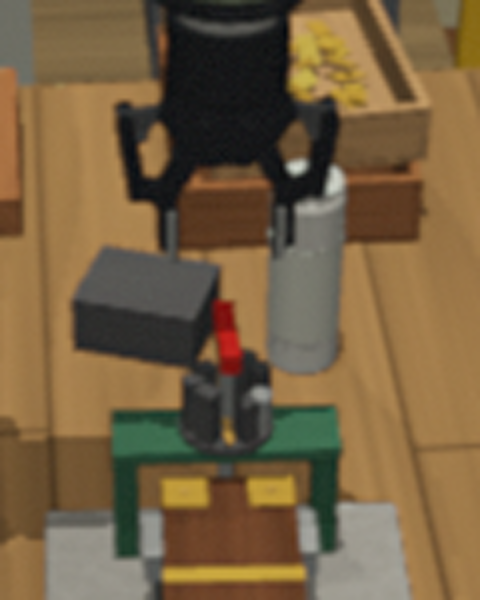

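View pics/t1.png

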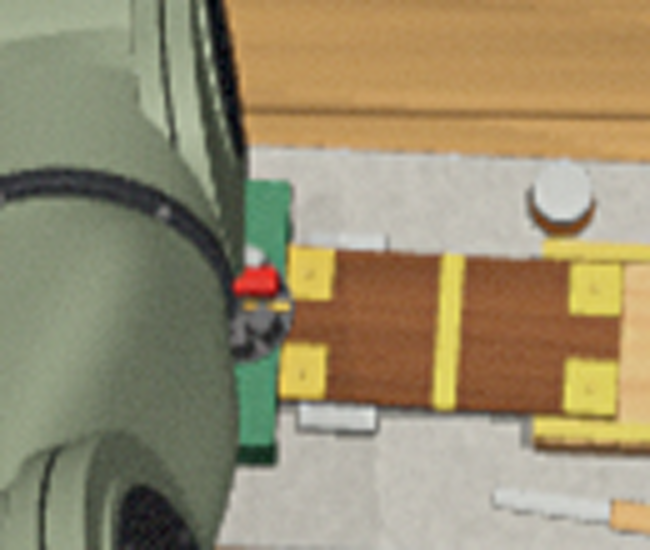

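The handle at (230,340) in the side crop sits midway between the fingers at 170 and 285. I'll go down and grasp it.

Call:
{"name": "drive_tool", "arguments": {
  "angular": [
    [0,0,0],
    [0,0,0],
    [0,0,0],
    [0,0,0],
    [0,0,0],
    [0,0,0],
    [0,0,0],
    [0,0,0],
    [0,0,0],
    [0,0,0]
  ],
  "delta_pos": [
    [0,0,25],
    [0,0,25],
    [0,0,20],
    [0,0,9],
    [0,0,0],
    [0,0,0],
    [0,0,0],
    [0,0,0],
    [0,0,0],
    [0,0,0]
  ],
  "claw": [0.7,0.7,0.7,0.7,0.7,0,0,0,0,0]
}}

```text
clock: 3.82
tool_pos: [0.522, 0.164, 0.173]
ee_rot: [0.001, 0.715, 0.699, 0.001]
force: [6.2, 0.2, 4.6]
finger_gap: 0.0131
```

```bash
python3 - <<'E'
from h import *
st()
p,d=eyes.capture("side"); crop(p,280,100,400,250,4,"s2.png")
E
```

```text
t 3.83 pos [522. 164. 173.] yang -1.3 z [ 3.3e-03  4.0e-04 -1.0e+00] F [6.2 0.2 4.6] gap 13.1
```

View pics/s2.png

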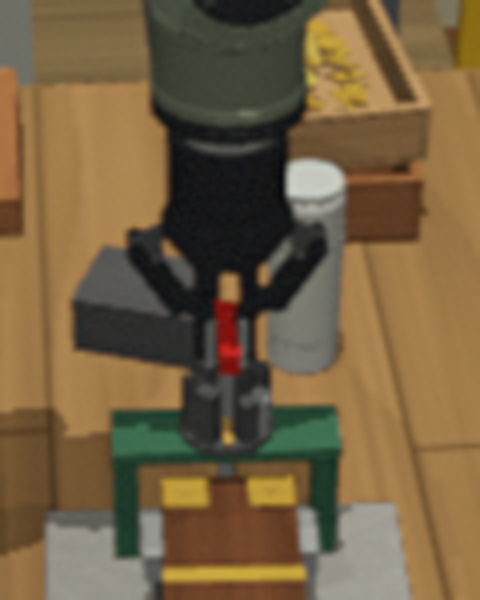

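The handle is gripped at gap 13.1. I'll lift it while easing the 6 N side load.

Call:
{"name": "drive_tool", "arguments": {
  "angular": [
    [0,0,0],
    [0,0,0],
    [0,0,0],
    [0,0,0],
    [0,0,0],
    [0,0,0]
  ],
  "delta_pos": [
    [0,1.5,-6],
    [0,0,-8],
    [0,0,-8],
    [0,0,-8],
    [0,0,-5],
    [0,0,0]
  ],
  "claw": [0,0,0,0,0,0]
}}

```text
clock: 4.62
tool_pos: [0.5223, 0.1639, 0.2075]
ee_rot: [0.0, 0.715, 0.699, 0.0]
force: [4.8, 0.7, -9.9]
finger_gap: 0.0127
```

```bash
python3 - <<'E'
from h import *
st()
E
```

```text
t 4.62 pos [522.3 163.9 207.5] yang -1.3 z [ 2.e-04  0.e+00 -1.e+00] F [ 4.8  0.7 -9.9] gap 12.7
```

Call:
{"name": "drive_tool", "arguments": {
  "angular": [
    [0,0,-8.6],
    [0,0,-8.6],
    [0,0,-8.6],
    [0,0,-8.6],
    [0,0,-8.6],
    [0,0,-8.6],
    [0,0,-8.6],
    [0,0,-8.6],
    [0,0,0],
    [0,0,0]
  ],
  "delta_pos": [
    [0,0,0],
    [0,0,0],
    [0,0,0],
    [0,0,0],
    [0,0,0],
    [0,0,0],
    [0,0,0],
    [0,0,0],
    [0,0,0],
    [0,0,0]
  ],
  "claw": [0,0,0,0,0,0,0,0,0,0]
}}

```text
clock: 5.88
tool_pos: [0.524, 0.1647, 0.2076]
ee_rot: [0.002, 0.195, 0.981, 0.001]
force: [14.5, 4.8, -10.1]
finger_gap: 0.013
```

```bash
python3 - <<'E'
from h import *
o,M=st(); print(o["moment"])
p,d=eyes.capture("side"); crop(p,280,100,400,250,4,"s3.png")
E
```

```text
t 5.88 pos [524.  164.7 207.6] yang 67.51 z [ 0.0041  0.0018 -1.    ] F [ 14.5   4.8 -10.1] gap 13.0
[ 1.19108422 -3.40659165  0.02672005]
```

View pics/s3.png

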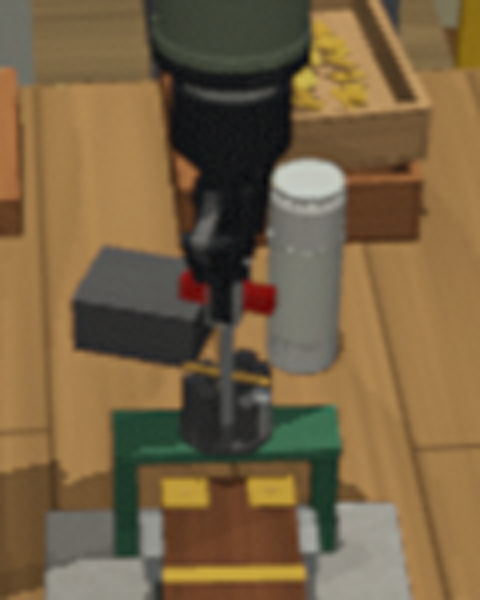

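Call:
{"name": "drive_tool", "arguments": {
  "angular": [
    [0,0,0],
    [0,0,0],
    [0,0,0],
    [0,0,0],
    [0,0,0]
  ],
  "delta_pos": [
    [-2.8,2.4,0],
    [0,0,0],
    [0,0,5],
    [0,0,4.5],
    [0,0,0]
  ],
  "claw": [0,0,0,0,0]
}}

```text
clock: 6.55
tool_pos: [0.5259, 0.1655, 0.1986]
ee_rot: [0.001, 0.195, 0.981, 0.001]
force: [-2.7, 1.6, 12.0]
finger_gap: 0.0132
```

```bash
python3 - <<'E'
from h import *
o,M=st(); print(o["moment"])
E
```

```text
t 6.55 pos [525.9 165.5 198.6] yang 67.51 z [ 1.3e-03  8.0e-04 -1.0e+00] F [-2.7  1.6 12. ] gap 13.2
[0.32652864 0.7555999  0.1065538 ]
```

The force went from −10 to +12 N at a 25.6 mm rise, so the pin is seated. I'll release it and retreat upward.

Call:
{"name": "drive_tool", "arguments": {
  "angular": [
    [0,0,0],
    [0,0,0],
    [0,0,0],
    [0,0,0],
    [0,0,0],
    [0,0,0],
    [0,0,0],
    [0,0,0]
  ],
  "delta_pos": [
    [0,0,-1.5],
    [0,0,0],
    [0,0,0],
    [0,0,0],
    [0,0,-20],
    [0,0,-30],
    [0,0,-30],
    [0,0,0]
  ],
  "claw": [0.7,0.7,0.7,0.7,0.7,0.7,0.7,0.7]
}}

```text
clock: 7.55
tool_pos: [0.5263, 0.1653, 0.2809]
ee_rot: [0.001, 0.195, 0.981, 0.001]
force: [-0.2, 0.1, 0.2]
finger_gap: 0.0598
```

```bash
python3 - <<'E'
from h import *
o,M=st()
for n in("side","top"):
    p,d=eyes.capture(n); np.savez(n+"4.npz",p=p,d=d)
    if n=="side": crop(p,280,100,400,250,4,"s4.png")
    else: crop(p,200,160,330,270,5,"t4.png")
    P=deproj(n,d);q=p.astype(int)
    red=(q[...,0]>130)&(q[...,1]<60)&(q[...,2]<60)&(abs(P[...,0]-.52)<.06)&(abs(P[...,1]-.164)<.06)&(P[...,2]>.15)&(P[...,2]<.24)
    k=P[red]
    if len(k)>5:
        t=k[k[:,2]>np.percentile(k[:,2],90)-.004]; print(n,len(k),"topz",np.percentile(k[:,2],[50,90]).round(4),cv2.minAreaRect((k[:,:2]*1000).astype(np.float32)))
E
```

```text
t 7.55 pos [526.3 165.3 280.9] yang 67.49 z [ 2.8e-03  9.0e-04 -1.0e+00] F [-0.2  0.1  0.2] gap 59.8
side 18 topz [0.2244 0.2273] ((547.7540283203125, 153.8704833984375), (10.904764175415039, 15.151620864868164), 5.8566203117370605)
```

View pics/s4.png

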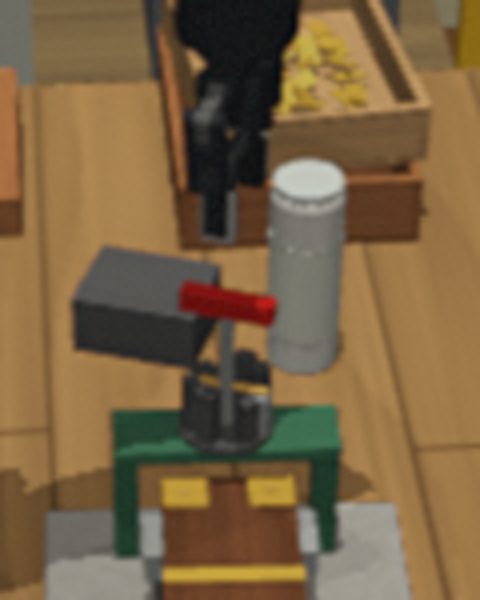

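The handle stands at (228,300) in the crop with its top at z≈0.225, which is 26 mm up, so the pin is parked. I'll turn back and go behind the drawer front.

Call:
{"name": "drive_tool", "arguments": {
  "angular": [
    [0,0,0],
    [0,0,0],
    [0,0,8.6],
    [0,0,8.6],
    [0,0,8.6],
    [0,0,8.6],
    [0,0,8.6],
    [0,0,8.6],
    [0,0,8.7],
    [0,0,8.7],
    [0,0,0]
  ],
  "delta_pos": [
    [-20,-45,0],
    [-20,-45,0],
    [0,0,0],
    [0,0,0],
    [0,0,0],
    [0,0,0],
    [0,0,0],
    [0,0,0],
    [0,0,0],
    [0,0,0],
    [0,0,0]
  ],
  "claw": [0.6,0.6,0.6,0.6,0.6,0.6,0.6,0.6,0.6,0.6,0.6]
}}

```text
clock: 9.02
tool_pos: [0.528, 0.0667, 0.2785]
ee_rot: [-0.0, 0.716, 0.698, -0.001]
force: [-0.3, 0.7, 0.0]
finger_gap: 0.0513
```

```bash
python3 - <<'E'
from h import *
o,M=st(); print(M[:,0],M[:,1]);todo(M,o,[.5142,-.085,.180]);
E
```

```text
t 9.03 pos [528.   66.7 278.5] yang -1.45 z [-1.3e-03 -8.0e-04 -1.0e+00] F [-0.3  0.7  0. ] gap 51.3
[ 2.53429925e-02  9.99678491e-01 -8.04772307e-04] [ 0.99967796 -0.02534402 -0.00128964]
delta tool mm [-152.    -9.8   98.6]
```

Call:
{"name": "drive_tool", "arguments": {
  "angular": [
    [0,0,0],
    [0,0,0],
    [0,0,0],
    [0,0,0],
    [0,0,0],
    [0,0,0]
  ],
  "delta_pos": [
    [-38,-2.5,20],
    [-38,-2.5,20],
    [-38,-2.5,25],
    [-38,-2.3,25],
    [0,0,20],
    [0,0,0]
  ],
  "claw": [0.6,0.6,0.6,0.6,0.6,0.6]
}}

```text
clock: 9.78
tool_pos: [0.5138, -0.0851, 0.1682]
ee_rot: [-0.001, 0.715, 0.699, -0.001]
force: [0.1, 0.2, 0.3]
finger_gap: 0.051
```

```bash
python3 - <<'E'
from h import *
o,M=st(); todo(M,o,[.5142,-.085,.076]);
for n in("side","top"):
    p,d=eyes.capture(n); np.savez(n+"5.npz",p=p,d=d)
    if n=="side": crop(p,280,160,400,330,3.5,"s5.png")
    else: crop(p,225,180,370,285,5.5,"t5.png")
E
```

```text
t 9.78 pos [513.8 -85.1 168.2] yang -1.35 z [-2.6e-03  5.0e-04 -1.0e+00] F [0.1 0.2 0.3] gap 51.0
delta tool mm [ 0.   0.6 92.2]
```

View pics/s5.png

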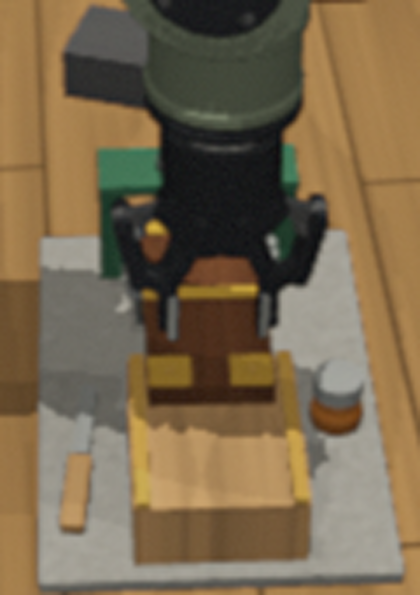

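View pics/t5.png

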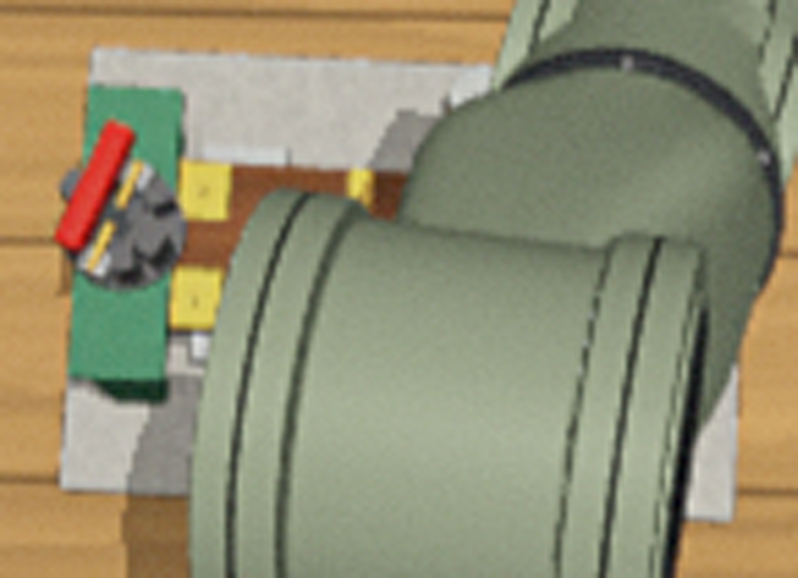

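```bash
python3 - <<'E'
from h import *
T=np.load("top5.npz");P=deproj("top",T['d'])
for x,y in [(205,400),(220,300),(300,210),(400,230),(250,500),(420,150),(500,300),(600,300),(700,150)]:
    u,v=225+x//5.5,180+y//5.5; print(x,y,P[int(v),int(u)].round(3))
p=np.load("side5.npz")['p']; cv2.imwrite("pics/s5full.png",p[:,:,::-1])
S=np.load("side5.npz");Q=deproj("side",S['d'])
# lowest arm points: green-ish region
q=S['p'].astype(int); g=(q[...,1]>q[...,0]+5)&(q[...,1]>q[...,2]+8)&(Q[...,2]>.13)&(Q[...,1]>-.2)&(Q[...,0]>.2)
k=Q[g]; print(len(k), k[:,2].min(), np.percentile(k[:,2],[1,5,20]))
for lo in np.arange(.14,.5,.04):
    s=k[(k[:,2]>lo)&(k[:,2]<lo+.04)]
    if len(s): print(lo.round(2),len(s),s.min(0).round(3),s.max(0).round(3))
E
```

```text
205 400 [0.347 0.048 0.76 ]
220 300 [0.373 0.045 0.755]
300 210 [0.401 0.027 0.736]
400 230 [0.399 0.001 0.725]
250 500 [0.322 0.036 0.757]
420 150 [ 0.435 -0.002  0.665]
500 300 [ 0.375 -0.026  0.753]
600 300 [ 0.374 -0.052  0.761]
700 150 [ 0.437 -0.085  0.664]
12761 0.13008603744014466 [0.378101   0.4501064  0.54250656]
0.22 4 [ 0.453 -0.095  0.227] [ 0.566 -0.075  0.247]
0.26 9 [ 0.449 -0.097  0.262] [ 0.561 -0.07   0.298]
0.3 15 [ 0.479 -0.101  0.303] [ 0.552 -0.092  0.332]
0.34 136 [ 0.469 -0.137  0.37 ] [ 0.558 -0.087  0.38 ]
0.38 317 [ 0.471 -0.136  0.38 ] [ 0.558 -0.088  0.419]
0.42 191 [ 0.455 -0.15   0.42 ] [ 0.558 -0.106  0.459]
0.46 408 [ 0.202 -0.154  0.46 ] [ 0.578 -0.044  0.5  ]
```

View pics/s5full.png

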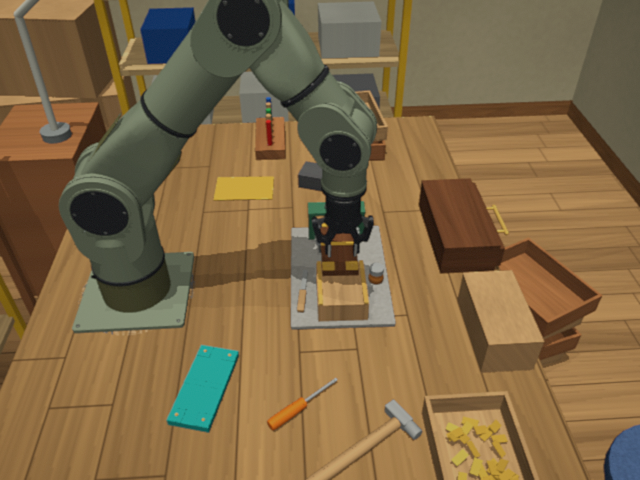

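The arm is clear: its lowest wrist link is at z≈0.37, and it stands about 90 mm short of the pin. Now down behind the drawer front.

Call:
{"name": "drive_tool", "arguments": {
  "angular": [
    [0,0,0],
    [0,0,0],
    [0,0,0],
    [0,0,0],
    [0,0,0],
    [0,0,0]
  ],
  "delta_pos": [
    [0,0.5,25],
    [0,0,25],
    [0,0,25],
    [0,0,12],
    [0,0,5],
    [0,0,0]
  ],
  "claw": [0.6,0.6,0.6,0.6,0.6,0.6]
}}

```text
clock: 10.62
tool_pos: [0.5152, -0.085, 0.0778]
ee_rot: [0.0, 0.716, 0.698, 0.0]
force: [-0.6, -0.2, 0.1]
finger_gap: 0.0512
```

```bash
python3 - <<'E'
from h import *
o,M=st()
p,d=eyes.capture("side"); crop(p,280,160,400,330,3.5,"s6.png")
E
```

```text
t 10.62 pos [515.2 -85.   77.8] yang -1.48 z [ 5.e-04 -1.e-04 -1.e+00] F [-0.6 -0.2  0.1] gap 51.2
```

View pics/s6.png

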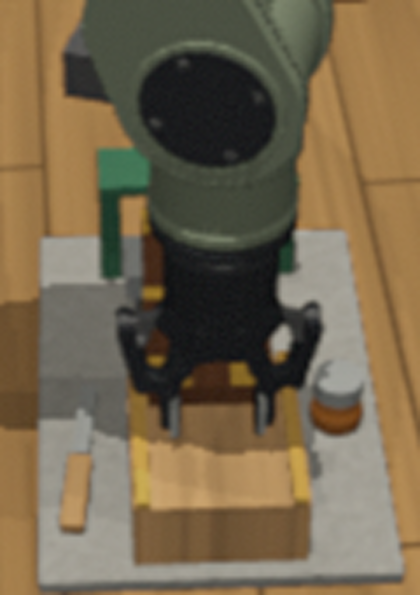

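Call:
{"name": "drive_tool", "arguments": {
  "angular": [
    [0,0,0],
    [0,0,0],
    [0,0,0],
    [0,0,0],
    [0,0,0],
    [0,0,0],
    [0,0,0],
    [0,0,0]
  ],
  "delta_pos": [
    [0,0,4.5],
    [8,0,0],
    [5,0,0],
    [4,0,0],
    [4,0,0],
    [4,0,0],
    [4,0,0],
    [0,0,0]
  ],
  "claw": [0.6,0.6,0.6,0.6,0.6,0.6,0.6,0.6]
}}

```text
clock: 11.68
tool_pos: [0.5157, -0.0558, 0.0728]
ee_rot: [-0.0, 0.716, 0.698, -0.0]
force: [-0.3, -0.6, -0.2]
finger_gap: 0.0512
```

```bash
cat > look.py <<'E'
from h import *
import sys
t=sys.argv[1]; o,M=st()
p,d=eyes.capture("side"); np.savez("s%s.npz"%t,p=p,d=d); crop(p,280,160,400,330,3.5,"s%s.png"%t)
p,d=eyes.capture("top"); np.savez("t%s.npz"%t,p=p,d=d); crop(p,225,180,370,285,5.5,"t%s.png"%t)
E
python3 look.py 7
```

```text
t 11.68 pos [515.7 -55.8  72.8] yang -1.48 z [-1.e-04  1.e-04 -1.e+00] F [-0.3 -0.6 -0.2] gap 51.2
```

View pics/s7.png

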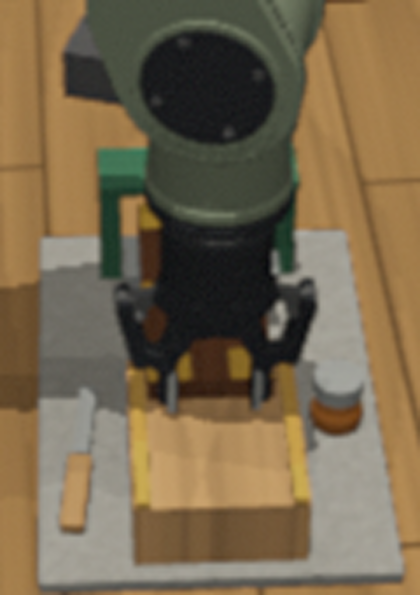

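View pics/t7.png

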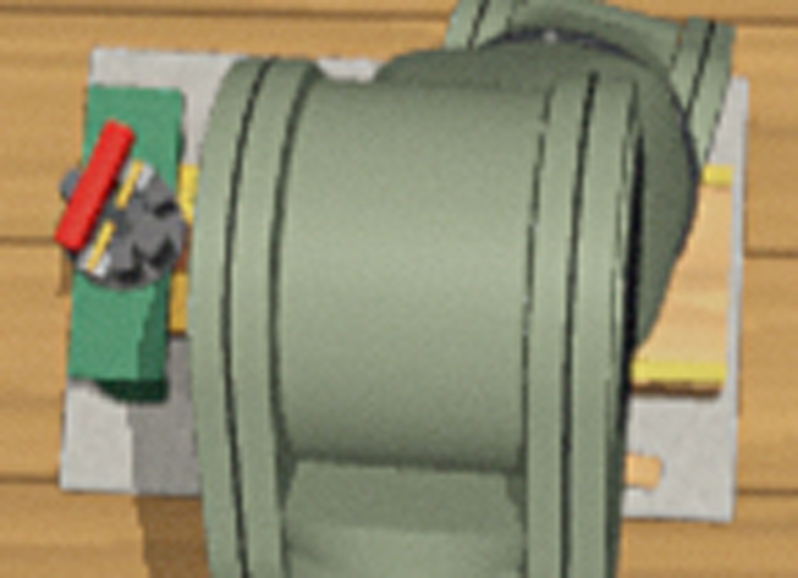

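Contact has just started. I'll push 44 mm in gentle steps, then back off and measure.

Call:
{"name": "drive_tool", "arguments": {
  "angular": [
    [0,0,0],
    [0,0,0],
    [0,0,0],
    [0,0,0],
    [0,0,0],
    [0,0,0],
    [0,0,0],
    [0,0,0],
    [0,0,0],
    [0,0,0],
    [0,0,0],
    [0,0,0]
  ],
  "delta_pos": [
    [4,0,0],
    [4,0,0],
    [4,0,0],
    [4,0,0],
    [4,0,0],
    [4,0,0],
    [4,0,0],
    [4,0,0],
    [4,0,0],
    [3,0,0],
    [2,0,0],
    [0,0,0]
  ],
  "claw": [0.6,0.6,0.6,0.6,0.6,0.6,0.6,0.6,0.6,0.6,0.6,0.6]
}}

```text
clock: 13.28
tool_pos: [0.5168, -0.0148, 0.0728]
ee_rot: [-0.0, 0.716, 0.698, -0.0]
force: [-0.3, 0.0, 0.5]
finger_gap: 0.0512
```

```bash
python3 look.py 8
```

```text
t 13.28 pos [516.8 -14.8  72.8] yang -1.49 z [-2.e-04  1.e-04 -1.e+00] F [-0.3  0.   0.5] gap 51.2
```

View pics/s8.png

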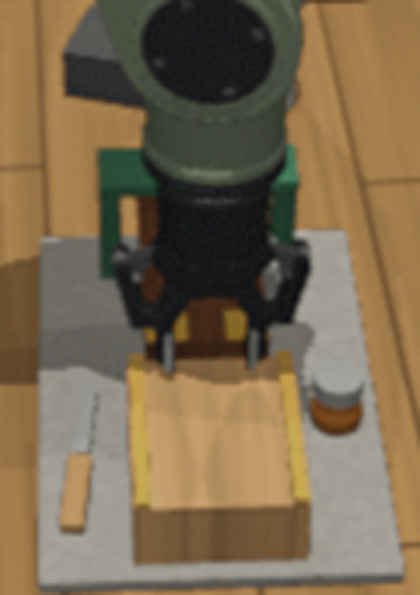

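View pics/t8.png

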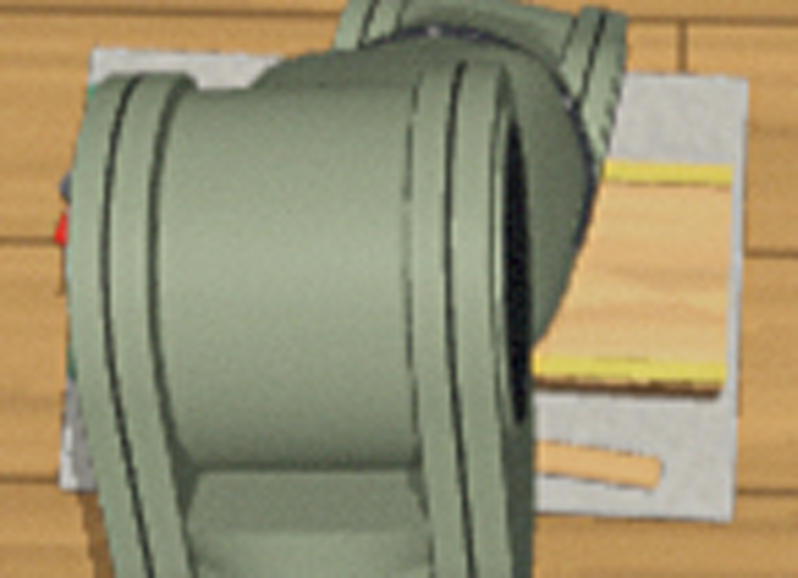

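```bash
python3 - <<'E'
from h import *
p=np.load("s8.npz")['p']; crop(p,310,235,365,275,14,"s8z.png")
p=np.load("side0.npz")['p']; crop(p,310,235,365,290,10,"s0z.png")
E
```

```text
(no output)
```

View pics/s8z.png

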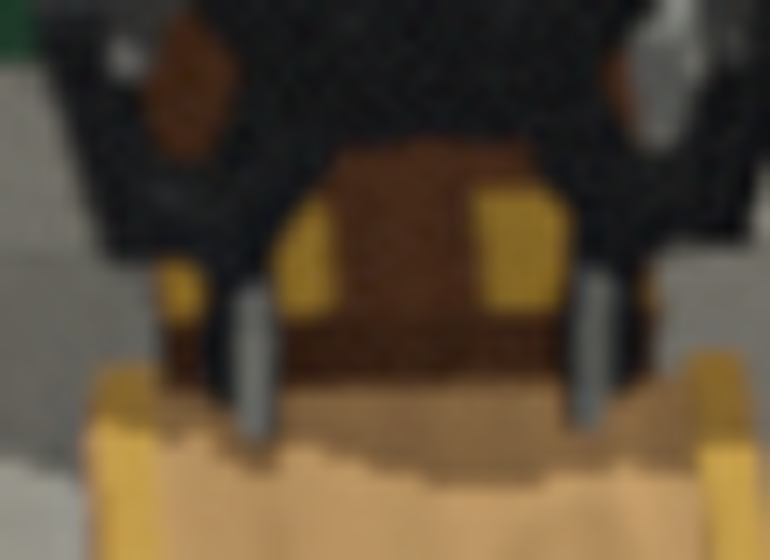

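View pics/s0z.png

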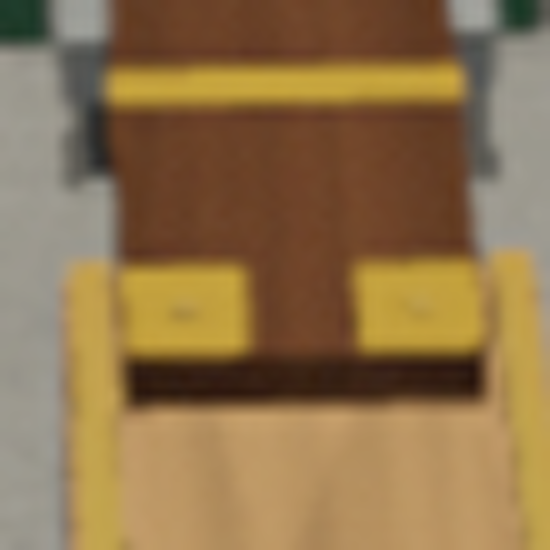

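```bash
python3 - <<'E'
from h import *
f=lambda x,y,s,z: ray("side",310+(x+.5)/s-.5,235+(y+.5)/s-.5,z).round(4)
print("start",f(190,357,10,.088),f(420,354,10,.088),"band",f(287,86,10,.088))
print("now",f(310,318,14,.088),f(520,313,14,.088),f(185,320,14,.088))
print("feed edge strips", f(125,372,14,.076), f(718,354,14,.076))
E
```

```text
start [ 0.4891 -0.0495  0.088 ] [ 0.5451 -0.0524  0.088 ] band [0.5216 0.049  0.088 ]
now [ 0.5005 -0.0033  0.088 ] [ 0.5379 -0.0046  0.088 ] [ 0.4782 -0.0022  0.088 ]
feed edge strips [ 0.4674 -0.0021  0.076 ] [ 0.5739 -0.0049  0.076 ]
```

The rear edge now lies level with the feed-table edge, at y≈−4 mm. That leaves about 13.5 mm to go.

Call:
{"name": "drive_tool", "arguments": {
  "angular": [
    [0,0,0],
    [0,0,0],
    [0,0,0],
    [0,0,0],
    [0,0,0],
    [0,0,0],
    [0,0,0]
  ],
  "delta_pos": [
    [2,0,0],
    [2.5,0,0],
    [2.5,0,0],
    [2.5,0,0],
    [2,0,0],
    [2,0,0],
    [0,0,0]
  ],
  "claw": [0.6,0.6,0.6,0.6,0.6,0.6,0.6]
}}

```text
clock: 14.25
tool_pos: [0.5172, -0.0013, 0.0728]
ee_rot: [-0.0, 0.716, 0.698, 0.0]
force: [0.7, 0.6, 0.5]
finger_gap: 0.0513
```

Call:
{"name": "drive_tool", "arguments": {
  "angular": [
    [0,0,0],
    [0,0,0],
    [0,0,0],
    [0,0,0],
    [0,0,0],
    [0,0,0],
    [0,0,0],
    [0,0,0],
    [0,0,0],
    [0,0,0],
    [0,0,0]
  ],
  "delta_pos": [
    [-4,0,0],
    [-10,0,0],
    [-20,0,0],
    [-15,0,-15],
    [-20,0,-30],
    [-30,0,-40],
    [-40,0,-30],
    [-45,0,0],
    [-45,0,0],
    [-30,0,0],
    [0,0,0]
  ],
  "claw": [0.6,0.6,0.6,0.6,0.6,0.6,0.6,0.6,0.6,0.6,0.6]
}}

```text
clock: 15.62
tool_pos: [0.5094, -0.2633, 0.1887]
ee_rot: [0.001, 0.718, 0.696, -0.0]
force: [-0.3, 0.1, 0.2]
finger_gap: 0.0512
```

```bash
python3 look.py 9
```

```text
t 15.62 pos [ 509.4 -263.3  188.7] yang -1.71 z [ 1.0e-04 -1.4e-03 -1.0e+00] F [-0.3  0.1  0.2] gap 51.2
```

View pics/s9.png

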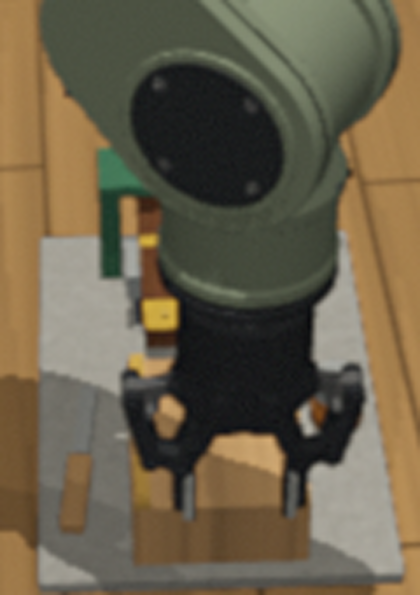

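View pics/t9.png

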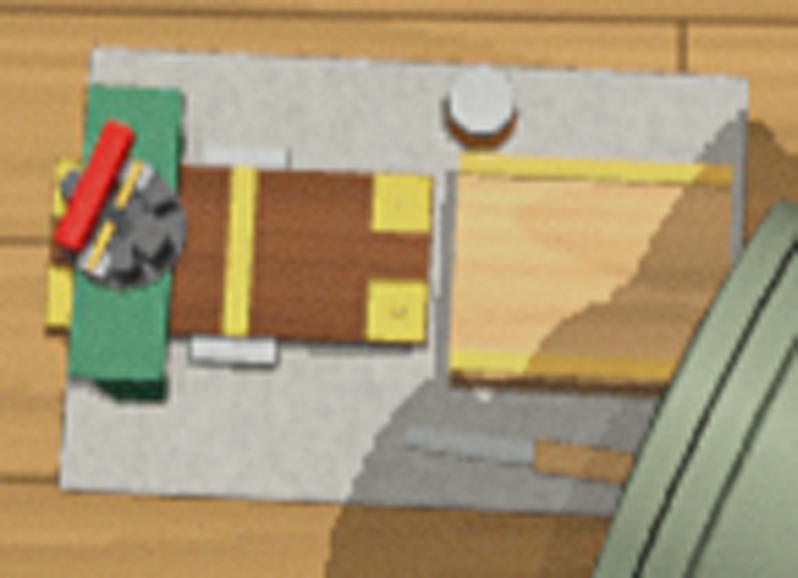

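The top crop shows the band at about (239,250) over the anvil, whose ends show at (247,157) and (234,340). The rear is clear of the table. Measuring now.

```bash
python3 - <<'E'
from h import *
tp=lambda x,y,z: ray("top",225+(x+.5)/5.5-.5,180+(y+.5)/5.5-.5,z)[:2]
yaw=1.545;u=np.array([np.cos(yaw),np.sin(yaw)]);v=np.array([-u[1],u[0]])
A=np.array([.519,.109]); A2=np.mean([tp(205,149,.07),tp(290,150,.07),tp(190,338,.07),tp(278,341,.07)],0);print("anvil est",A2)
B=np.mean([tp(230,167,.088),tp(257,168,.088),tp(222,335,.088),tp(249,336,.088)],0);print("band",B)
for a in(A,A2):print("rel along/across",((B-a)@u).round(4),((B-a)@v).round(4))
r1,r2=tp(434,176,.088),tp(427,343,.088);print("rear",r1,r2,"mid along",(((r1+r2)/2-A)@u).round(4),"across",(((r1+r2)/2-A)@v).round(4),"yaw err",np.arctan2(*(r1-r2)[::-1])-(yaw-np.pi/2))
T=np.load("t9.npz");P=deproj("top",T['d']);D=P-np.r_[A,0.07];a=D[...,:2]@u;c=D[...,:2]@v
m=(abs(c)<.038)&(a>-.093)&(a<.02)&(P[...,2]>.075)&(P[...,2]<.1)
X=np.c_[a[m],c[m],np.ones(m.sum())];k,*_=np.linalg.lstsq(X,P[...,2][m],rcond=None);print("plane slope",k, m.sum())
E
```

```text
anvil est [0.52479305 0.1096905 ]
band [0.51737595 0.10841394]
rel along/across -0.0006 0.0016
rel along/across -0.0015 0.0074
rear [0.55955849 0.00736718] [0.47042624 0.00907037] mid along -0.1009 across 0.0014 yaw err 0.006690052477779901
plane slope [-0.00946919  0.00354755  0.08743454] 1010
```

```bash
python3 - <<'E'
from plant import r
print(r.close_job())
E
```

```text
the job is handed in; nothing more can be done
None
```

I parked the stop pin in its rest notch, slid the drawer front onto the anvil and handed the job in at about 15.7 s. No verdict is reported.

- **Pin:** I pulled it up 34.5 mm, turned it 69° (1.20 rad) counter-clockwise and lowered it until it bore on the notch at about a 25.6 mm rise. After release the handle's top measured about 0.225 m, which is 26 mm up. In the last pictures it was still turned and raised.
- **Drawer front:** I slid it in three pushes with both fingertips, without lifting it. In the last top view:
  - The band was about 1 mm short of the anvil's middle along the feed and about 1.5 mm off across.
  - It was straight to about 0.007 rad and level to about 0.01 rad.
  - Its rear was about 13 mm clear of the feed table.
- **Disagreeing check:** A second estimate of the anvil's middle, from its visible ends, put the band 7 mm off across, still inside the 12 mm limit. I trust it less because the drawer front and the anvil's side face obscured the edges I used.
- **Arm and other things:** The gripper stood about 0.27 m behind the drawer front, touching nothing. I moved none of the other loose things on purpose, and the last pictures showed no disturbance to the jar and chisel. I did not measure the other items again.

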